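# Seat the proud connector housing and signal the press

## Task

One of the three black connector housings in the metal nests stands proud: with the fingertips, gently push it straight down until it is fully home like the other two, then press the large domed button on the control box right down and let it spring back up. Do not press the button before the housing is home. Do not touch the two housings that are already home or the two small buttons, and leave every loose thing on the bench where it is; nothing is picked up or pulled out.

Things in the scene. Friction and masses are not known exactly. Their poses are not given: they have to be found in the camera images.
- proud_top (a point): The housing that stands proud: black connector housing (48 x 28 mm from above, 34 mm tall, flat top) upright in the pocket of an aluminium nest block. The point is the centre of its top face; x along the 48 mm side, z up. Top 58 to 62 mm above the bench at the start, 46 mm when home.
- nest_proud: The nest of the proud housing, fixed: aluminium block 76 mm (x) by 60 mm (y), top 40 mm above the bench, on a dark 106 x 60 x 8 mm foot plate; origin at the centre of its underside, on the axis of the housing. The two other nests are the same. A seated housing stands 6 mm above the block.
- proud (a joint): How far the proud housing has been pushed in, in m: 0.004 to 0.008 at the start, 0.020 fully home; grows downward. It slides straight down to a firm stop against 4 N friction plus slight drag (0.4 N at 15 mm/s), and stays where it is left.
- seated1_top (a point): A housing already fully home, not to be touched: black connector housing (48 x 28 mm from above, 34 mm tall, flat top) upright in the pocket of an aluminium nest block. The point is the centre of its top face; x along the 48 mm side, z up. Its top is 46 mm above the bench.
- seated2_top (a point): The other housing already fully home, not to be touched: black connector housing (48 x 28 mm from above, 34 mm tall, flat top) upright in the pocket of an aluminium nest block. The point is the centre of its top face; x along the 48 mm side, z up. Its top is 46 mm above the bench.
- panel: Grey control box, 150 mm (x) by 76 mm (y) by 50 mm high, fixed to the bench. Origin at the centre of its underside, z up. The large domed button is at x = +35 mm, y = 0 and the two small ones at x = -35 mm, y = +19 and -19 mm.
- start_top (a point): The large domed (mushroom) grey push button on the control box, 42 mm diameter. The point is the centre of its dome top, 80 mm above the bench at rest, z up. Press straight down.
- start (a joint): Travel of the large domed button in m: 0 at rest, 0.007 fully down; grows as pressed. Spring: about 1.6 N to start moving, 4.4 N fully down; springs back.
- small1_top (a point): Small flat round grey push button, 22 mm diameter, on the control box. Not to be touched. The point is the centre of its top, 62 mm above the bench at rest, z up. 
- small2_top (a point): Small flat round grey push button, 22 mm diameter, on the control box. Not to be touched. The point is the centre of its top, 62 mm above the bench at rest, z up. 
- small1 (a joint): Travel of one small button in m: 0 at rest, 0.005 fully down; must stay at 0.
- small2 (a joint): Travel of the other small button in m: 0 at rest, 0.005 fully down; must stay at 0.
- spare1: A loose spare housing (black, 48 x 28 x 34 mm tall) standing on the bench between the fixtures; origin at the centre of its underside. Leave it.
- spare2: Another loose spare housing, the same, standing on the bench; origin at the centre of its underside. Leave it.
- vial: Small loose bottle, 28 mm diameter, 70 mm tall, between the fixtures; origin at the centre of its underside. Leave it.
- oil: White loose plastic bottle, 60 mm diameter, 140 mm tall, towards the back of the bench; origin at the centre of its underside. Leave it.
- jar: Amber loose jar, 70 mm diameter, 80 mm tall, towards the back of the bench; origin at the centre of its underside. Leave it.
- screwdriver: Loose screwdriver lying flat towards the back of the bench. Leave it.

How it is judged (in metres and radians):
On the way, in this order (a step that is already met when the one before it is completed fails the run):
1. the proud housing is pushed fully home (value of joint proud above 0.018 m), for 0.2 s.
2. the large domed button is pressed right down (value of joint start above 0.005 m), for 0.05 s.
At the end, for the whole second after the job is handed in: The housing that stood proud is home (within 2 mm of its stop), the domed button was pressed at least 5 mm after that and is back up (within 1.5 mm), the small buttons are up, the two other housings are where they were (2 mm), and all loose things are within 10 mm of where they were and at rest (value of joint proud above 0.018 m and value of joint each of start, small1, small2 below 0.0015 m and distance of each of seated1_top, seated2_top from where it was at the start of the episode below 0.002 m and distance of each of spare1, spare2, vial, oil, jar, screwdriver from where it was at the start of the episode below 0.01 m and linear speed of each of spare1, spare2, vial, oil, jar, screwdriver below 0.02 m/s); the robot touches nothing.
It fails at once if the domed button is pressed before the housing is home (value of joint start above 0.003 m and not (value of joint proud above 0.018 m)).
It fails at once if a housing already home or a small button is touched (distance of any of seated1_top, seated2_top from where it was at the start of the episode above 0.003 m or contact force between any of the fingers, the arm and seated1 above 1 N or contact force between any of the fingers, the arm and seated2 above 1 N or value of joint any of small1, small2 above 0.002 m or contact force between any of the fingers, the arm and small1 above 1 N or contact force between any of the fingers, the arm and small2 above 1 N).
It fails at once if the proud housing is pulled up instead of pushed (value of joint proud below 0.002 m).
It fails at once if the housing or the domed button is pressed with more than 40 N: not gently (contact force between any of the fingers, the arm and proud above 40 N or contact force between any of the fingers, the arm and start above 40 N).
It fails at once if a loose thing is moved more than 15 mm or lifted (distance of any of spare1, spare2, vial, oil, jar, screwdriver from where it was at the start of the episode above 0.015 m).
It also fails if it takes over 42 s, if anything falls off the work surface, if the arm or the gripper's body presses on something with over 40 N, if the wrist force passes 120 N, or if a joint passes its speed limit or range.

## Robot

A 6-joint arm with a two-finger parallel gripper is mounted at the origin on the work surface. World frame = base frame: x ahead of the robot, y to its left, z up, the work surface at z = 0. Lengths are in m, angles in degrees, forces in N, time in s.
With the tool pointing down it reaches from about 0.3 to 0.75 m from the base axis. Payload 8.5 kg.
Tool frame: the origin (TCP) lies midway between the tips of the shut fingers; the grasp point (between the pads) lies 19 mm behind it; z points along the fingers, y is the line along which they close (so a half turn about z gives the same grasp; the last joint's range is limited). The gripper opens to 88 mm and grips with 3 to 60 N. Pads are 18 mm wide; open, the fingers measure 123 mm over their backs; the gripper's body (75 mm by 187 mm) begins 45 mm behind the grasp point.
Start: joints at [-79.372, 21.807, 74.336, -0, 83.858, -12.336], TCP at [0.215, -0.506, 0.211] pointing down, gripper open.
Joint ranges: [-178.18, 178.18], [-50.72, 133.34], [12.68, 142.11], [-81.47, 261.47], [9.98, 163.14], [-165.26, 165.26]. Speed limits (degrees/s): [136.94, 136.94, 180, 180, 180, 180].

## Interface

Orientations are given as a 3x3 rotation matrix whose columns are the frame's x, y, z axes.
In Python, from plant import r gives the robot as it stands. The module is installed in compiled form; this text tells all that it offers.
- The arm moves only by the tool jog_arm, never from a script. Its argument "plan" is a list of rows, each an object of numbers: "gripper": the finger opening in cm, from 0 to 8.81; "dx", "dy", "dz": the shift along the tool's x, y, z in cm; "turn": the turn about the tool's z in degrees. A call has 1 to 8 rows; each row shifts and turns the commanded pose from where the row before left it, along the tool's axes as they then stand; what a row does not reach is not made up. A row lasts 1/8 s, in which the tool goes at most 62.5 mm and 10.7 degrees, less where a joint would pass 70% of its speed; a pose out of reach is approached as far as the arm can. A call with a gripper value outside its range is refused whole. The fingers move at their own pace and stop on an object; the grip force is fixed at half the most. Time passes only in rows, so rows that do not move let the fingers close. It gives the time, the measured TCP pose, the force, the opening and the grip force at its end, in the units of the state.
- r.read_state(): the state, without advancing time (a new reading comes with each control period).
- r.snapshot(name): name is "scene" or "top"; returns a dict with "color" (384x512x3 uint8, red, green, blue), "camera_matrix" (3x3 intrinsics, pixels), "rvec" (rotation vector, rad) and "tvec" (3), from world to camera coordinates, as OpenCV has them. Camera axes: x right, y down, z forward; pixel columns grow to the right and rows downward; lengths in m; the calibration is good to about 2 mm. A picture is of the moment at which its call begins. There is no depth.
- r.hand_in(): hands the job in; it is judged then, once.
Trained networks look in the newest picture that a camera, given by its name, has taken for a name from the list of things; names that differ only in an ending like _2 or _b are one class to them, and where a whole thing is asked for, a point or a joint stands for the part that bears it (a point fixed in the world has none). Each returns a list of dicts, best first, with "score" (0 to 1); they miss things now and then, are a little off and sometimes report something else, mostly with a low value. They report only what shows in the picture. A call takes as long as a camera call.
- r.regions_of(camera, name): "mask" (384x512 bool, what is visible of it) and "rect" ([left, top, right, bottom] in pixels, round what is visible of it).
The state is a dict: "t": time; "joints": joint angles; "joint_velocities": joint speeds; "tau": joint torques, N m; "position": TCP position; "ee_rot": TCP orientation; "force": force on the tool from outside, world axes, zero at the start; "ft_torque": the same for the moment, N m; "width": finger opening in m; "grasp_force": force on a finger pad.
Only numpy, scipy, OpenCV 4.12 (cv2) and the standard library are available. Lean on these libraries where they do the work, as an engineer would, in place of code of your own. Each camera call takes 0.05 s, during which the arm holds its last target. There are 200 camera calls.

## Working session

There is one attempt and no reset: what is moved stays moved. The work goes in short steps, Python scripts to look and compute and a tool call to move; the robot and the scene stay as the last step left them, time stands still between calls to the robot, and variables do not carry over. Pictures are saved under pics/ and viewed, at most 10 in all, crops included, and the job is handed in when it is done.

Besides the shell and the picture viewer there is one more tool, called after "Call:" by a JSON object that holds its "method" and its "body", one argument or row to a line. jog_arm: Moves the arm, as the interface text tells. Its arguments: {"type":"object","properties":{"plan":{"type":"array","items":{"type":"object","properties":{"gripper":{"type":"number"},"dx":{"type":"number"},"dy":{"type":"number"},"dz":{"type":"number"},"turn":{"type":"number"}}}}},"required":["plan"]}

```bash
mkdir -p pics; python3 - <<'E'
from plant import r
import cv2,pickle
d={}
for c in("scene","top"):
    s=r.snapshot(c);d[c]={k:s[k] for k in s}
    cv2.imwrite(f"pics/{c}0.png",cv2.resize(s["color"][:,:,::-1],(800,600)))
    for n in("proud_top","nest_proud","seated1_top","panel","start_top","small1_top","spare1"):
        for q in r.regions_of(c,n): print(c,n,round(q["score"],2),q["rect"])
pickle.dump(d,open("d.pkl","wb"))
s=r.read_state();print(s["t"],s["position"],s["ee_rot"],s["force"])
E
```

```text
scene proud_top 0.56 [229.1, 163.5, 247.5, 178.6]
scene nest_proud 0.72 [144.2, 268.2, 169.4, 284.9]
scene nest_proud 0.63 [216.6, 159.2, 257.4, 196.8]
scene nest_proud 0.34 [227.5, 163.9, 246.9, 178.0]
scene seated1_top 0.53 [143.1, 266.0, 169.5, 282.4]
scene panel 0.74 [240.1, 122.9, 300.6, 157.6]
scene start_top 0.74 [229.0, 162.0, 247.4, 179.5]
scene spare1 0.79 [185.1, 243.8, 204.7, 267.2]
top proud_top 0.53 [215.2, 225.0, 226.6, 244.0]
top nest_proud 0.67 [208.3, 211.5, 239.5, 251.8]
top seated1_top 0.46 [363.8, 201.5, 379.5, 222.5]
top panel 0.6 [124.7, 208.9, 164.5, 273.4]
top start_top 0.45 [127.3, 225.3, 142.9, 240.1]
top small1_top 0.62 [147.1, 252.7, 156.2, 262.6]
top small1_top 0.53 [127.1, 256.0, 138.2, 265.9]
top spare1 0.55 [175.9, 238.0, 190.0, 258.1]
top spare1 0.53 [321.7, 196.5, 340.7, 218.3]
top spare1 0.4 [126.1, 223.2, 145.4, 238.0]
0.8 [ 0.21457704 -0.50640156  0.21125284] [[ 9.20743694e-01  3.90167975e-01 -3.14031254e-05]
 [ 3.90167974e-01 -9.20743695e-01 -2.66665287e-05]
 [-3.93186552e-05  1.23005444e-05 -9.99999999e-01]] [-0.89057807  0.33441585 -0.41778314]
```

View pics/scene0.png

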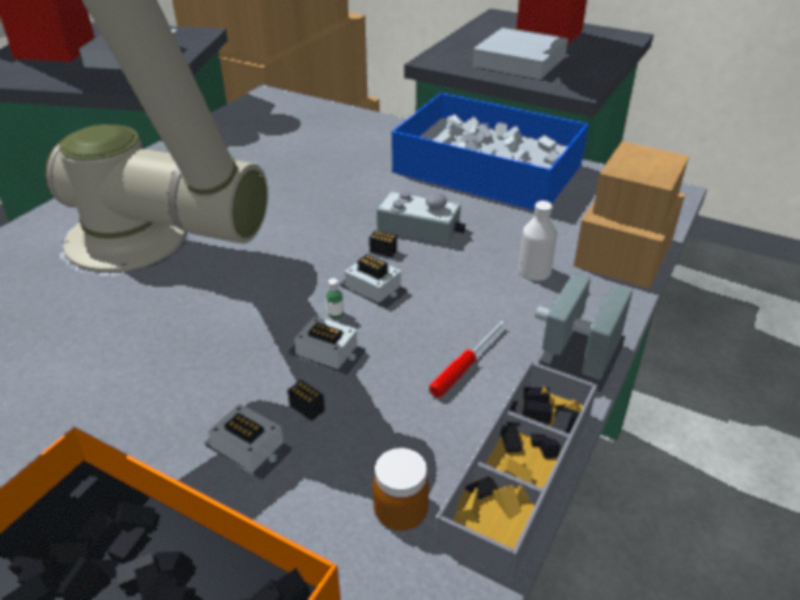

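View pics/top0.png

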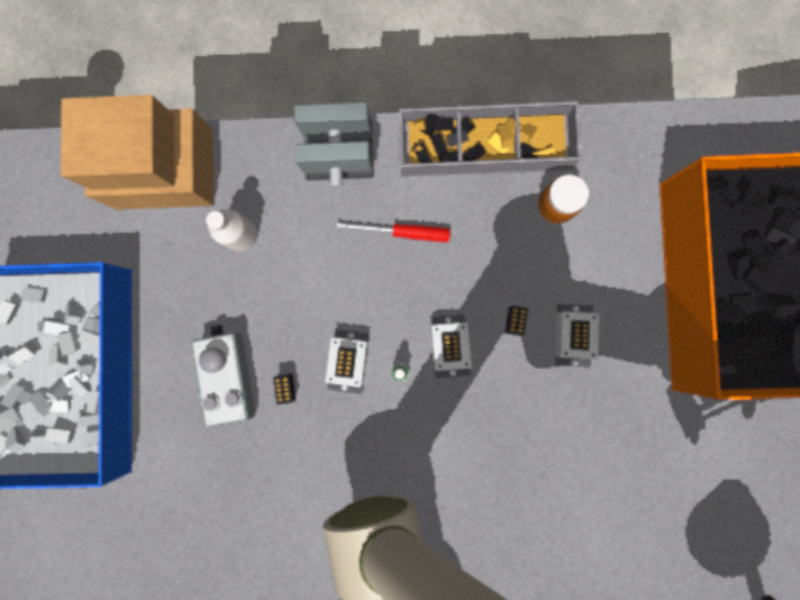

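The top view shows nests at about (347,361), (451,346) and (578,335), the dome at (213,359) and small buttons at (210,401) and (233,398). In the scene view the nest at (372,275) looks proud. I'll enlarge both views to measure.

```bash
python3 - <<'E'
import cv2,pickle,numpy as np
d=pickle.load(open("d.pkl","rb"))
t=d["top"]["color"][:,:,::-1];s=d["scene"]["color"][:,:,::-1]
def crop(im,x,y,w,h,k): return cv2.resize(im[y:y+h,x:x+w],None,fx=k,fy=k,interpolation=cv2.INTER_CUBIC)
a=crop(t,200,190,200,75,4)
b=np.hstack([crop(s,215,150,50,50,5),crop(s,180,195,55,50,5),crop(s,125,255,60,50,5)])
b=b[:, :800]; c=np.zeros((a.shape[0]+b.shape[0],max(a.shape[1],b.shape[1]),3),np.uint8)
c[:a.shape[0],:a.shape[1]]=a;c[a.shape[0]:,:b.shape[1]]=b
cv2.imwrite("pics/crop1.png",cv2.resize(c,(800,int(c.shape[0]*800/c.shape[1]))));print(c.shape)
a=np.vstack([crop(t,115,200,90,80,5)[:300*2]]);b=crop(s,235,115,65,45,5)
c=np.zeros((400,800,3),np.uint8);c[:,:450]=a;c[:225,460:785]=b
cv2.imwrite("pics/crop2.png",c)
E
```

```text
(550, 800, 3)
```

View pics/crop1.png

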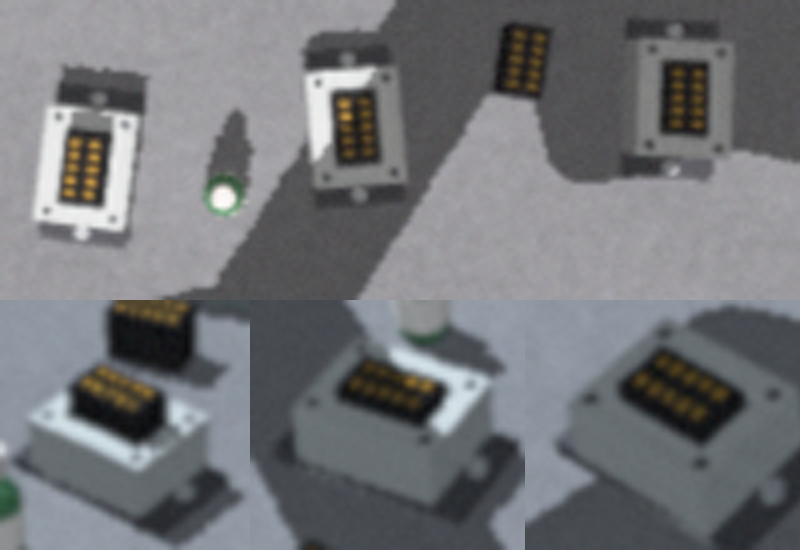

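View pics/crop2.png

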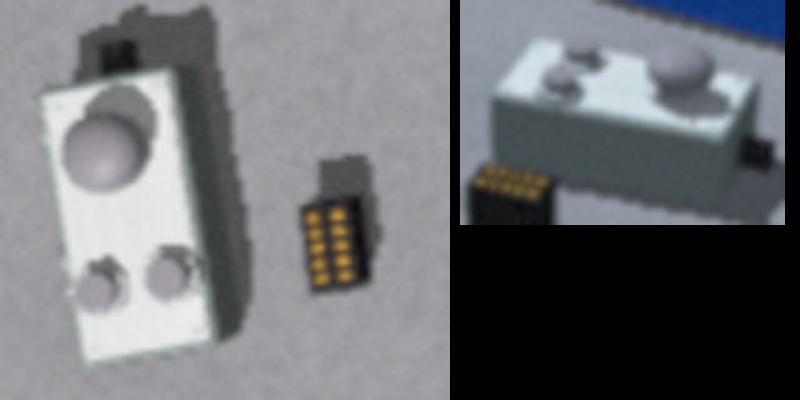

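```bash
cat > h.py <<'E'
import pickle,numpy as np,cv2
d=pickle.load(open("d.pkl","rb"))
def ray(c,u,v):
    s=d[c];R=cv2.Rodrigues(np.array(s["rvec"],float))[0];t=np.array(s["tvec"],float).ravel()
    p=cv2.undistortPoints(np.array([[[u,v]]],float),np.array(s["camera_matrix"]),None).ravel()
    return -R.T@t,R.T@np.array([*p,1])
def onz(c,u,v,z):
    o,e=ray(c,u,v);return (o+e*(z-o[2])/e[2])[:2]
def tri(a,b):
    (o,e),(p,f)=ray("top",*a),ray("scene",*b)
    k=np.linalg.lstsq(np.c_[e,-f],p-o,rcond=None)[0];A,B=o+k[0]*e,p+k[1]*f
    return (A+B)/2,np.linalg.norm(A-B)
E
python3 - <<'E'
from h import *
np.set_printoptions(precision=4,suppress=True)
T=lambda x,y,k,x0,y0:(x0+(x+.5)/k-.5,y0+(y+.5)/k-.5)
t1=lambda x,y:T(x,y,4,200,190); t2=lambda x,y:T(x,y,5,115,200)
print("cam",ray("top",256,192)[0],ray("scene",256,192)[0])
nest=np.array([onz("top",*t1(*p),.04) for p in((50,105),(140,113),(126,232),(35,222))]);print("nest",nest,nest.mean(0))
for z in(.058,.062):print("housing",onz("top",*t1(83,168),z),onz("scene",*T(120,87,5,215,150),z))
print("tri",tri(t1(83,168),T(120,87,5,215,150)))
pan=np.array([onz("top",*t2(*p),.05) for p in((42,95),(175,70),(212,338),(85,362))]);c=pan.mean(0);ax=pan[:2].mean(0)-pan[2:].mean(0);L=np.linalg.norm(ax)
print("panel",c,L,np.degrees(np.arctan2(ax[1],ax[0])),"dome",c+.035*ax/L)
print("dome top",onz("top",*t2(103,152),.072),"scene",onz("scene",*T(221,70,5,235,115),.072))
for p in((98,287),(170,272)):print("small",onz("top",*t2(*p),.062))
ax=nest[:2].mean(0)-nest[2:].mean(0);print("nest ang",np.degrees(np.arctan2(ax[1],ax[0])),np.linalg.norm(ax))
for n,p,z in(("spare",(336,246),.034),("vial",(222,196),.07),):print(n,onz("top",*(t2(*p) if n=="spare" else t1(*p)),z))
print("oil",onz("top",139,139,.14))
# segmentation of the black housing top, gold/dark pixels
for nm,c,box in(("top","top",(212,218,232,246)),):
    im=d[c]["color"].astype(int);x0,y0,x1,y1=box;s=im[y0:y1,x0:x1];m=(s.sum(2)<180)|((s[...,0]-s[...,2])>30)
    v,u=np.nonzero(m);print(nm,u.mean()+x0,v.mean()+y0,m.sum());rr=cv2.minAreaRect(np.c_[u+x0,v+y0].astype(np.float32));print(rr,onz(c,*rr[0],.06))
E
```

```text
cam [ 0.5432 -0.0238  1.0093] [ 1.0406 -0.7665  0.7754]
nest [[0.5461 0.1141]
 [0.5391 0.0546]
 [0.4616 0.0658]
 [0.4696 0.1257]] [0.5041 0.09  ]
housing [0.5048 0.091 ] [0.506  0.0967]
housing [0.505  0.0905] [0.509  0.0918]
tri (array([0.5067, 0.0917, 0.0611]), np.float64(0.004109172907380796))
panel [0.4812 0.3037] 0.14144762157340168 8.15255611293562 dome [0.5158 0.3087]
dome top [0.5154 0.3091] scene [0.5197 0.3069]
small [0.4456 0.3158]
small [0.4524 0.278 ]
nest ang -8.417259910414367 0.0778643336606438
spare [0.4612 0.1977]
vial [0.4853 0.0014]
oil [0.7368 0.2739]
top 220.86486486486487 230.8716216216216 148
((220.8699951171875, 230.90997314453125), (9.616652488708496, 17.111984252929688), 8.13010311126709) [0.5067 0.0894]
```

The leftmost nest holds the proud housing: top at (0.505, 0.0905), long axis at -8.4°. The dome is at (0.516, 0.309). I'll shut the fingers and align the tool y axis with the long side.

Call:
{"method": "jog_arm", "body": {
  "plan": [
    {"gripper": 0, "turn": -9.8},
    {"gripper": 0, "turn": -9.8},
    {"gripper": 0, "turn": -9.8},
    {"gripper": 0, "turn": -9.8},
    {"gripper": 0, "turn": -9.8},
    {"gripper": 0, "turn": -9.6},
    {"gripper": 0, "dx": 5, "dy": 1.6},
    {"gripper": 0, "dx": 5, "dy": 1.6}
  ]
}}

```text
$.plan[0]: bad value
```

Call:
{"method": "jog_arm", "body": {
  "plan": [
    {"gripper": 0, "dx": 5, "dy": 1.6},
    {"gripper": 0, "dx": 5, "dy": 1.6},
    {"gripper": 0, "dx": 5, "dy": 1.6},
    {"gripper": 0, "dx": 5, "dy": 1.6},
    {"gripper": 0, "dx": 5, "dy": 1.6},
    {"gripper": 0, "dx": 5, "dy": 1.6},
    {"gripper": 0, "dx": 5, "dy": 1.6},
    {"gripper": 0}
  ]
}}

```text
$.plan[0]: bad value
```

Call:
{"method": "jog_arm", "body": {
  "plan": [
    {"gripper": 0, "dx": 0, "dy": 0, "dz": 0, "turn": -9.8},
    {"gripper": 0, "dx": 0, "dy": 0, "dz": 0, "turn": -9.8},
    {"gripper": 0, "dx": 0, "dy": 0, "dz": 0, "turn": -9.8},
    {"gripper": 0, "dx": 0, "dy": 0, "dz": 0, "turn": -9.8},
    {"gripper": 0, "dx": 0, "dy": 0, "dz": 0, "turn": -9.8},
    {"gripper": 0, "dx": 0, "dy": 0, "dz": 0, "turn": -9.6}
  ]
}}

```text
t: 1.55
position: [0.2146, -0.5064, 0.2112]
ee_rot: [[0.141, 0.99, 0.0], [0.99, -0.141, -0.0], [-0.0, 0.0, -1.0]]
force: [-0.2, 0.2, -0.7]
width: 0.0304
grasp_force: 0.0
```

Call:
{"method": "jog_arm", "body": {
  "plan": [
    {"gripper": 0, "dx": 5, "dy": 1.6, "dz": 0, "turn": 0},
    {"gripper": 0, "dx": 5, "dy": 1.6, "dz": 0, "turn": 0},
    {"gripper": 0, "dx": 5, "dy": 1.6, "dz": 0, "turn": 0},
    {"gripper": 0, "dx": 5, "dy": 1.6, "dz": 0, "turn": 0},
    {"gripper": 0, "dx": 5, "dy": 1.6, "dz": 0, "turn": 0},
    {"gripper": 0, "dx": 5, "dy": 1.6, "dz": 0, "turn": 0},
    {"gripper": 0, "dx": 5, "dy": 1.6, "dz": 0, "turn": 0},
    {"gripper": 0, "dx": 5, "dy": 1.6, "dz": 0, "turn": 0}
  ]
}}

```text
t: 2.55
position: [0.4004, -0.128, 0.2115]
ee_rot: [[0.147, 0.989, 0.001], [0.989, -0.147, -0.0], [-0.0, 0.001, -1.0]]
force: [0.5, -1.1, -0.3]
width: 0.0004
grasp_force: 0.0
```

Call:
{"method": "jog_arm", "body": {
  "plan": [
    {"gripper": 0, "dx": 5, "dy": 1.6, "dz": 0, "turn": 0},
    {"gripper": 0, "dx": 5, "dy": 1.6, "dz": 0, "turn": 0},
    {"gripper": 0, "dx": 5, "dy": 1.6, "dz": 0, "turn": 0},
    {"gripper": 0, "dx": 5, "dy": 1.6, "dz": 0, "turn": 0},
    {"gripper": 0, "dx": 0, "dy": 0, "dz": 0, "turn": 0}
  ]
}}

```text
t: 3.18
position: [0.4932, 0.0615, 0.211]
ee_rot: [[0.142, 0.99, -0.0], [0.99, -0.142, 0.0], [0.0, -0.0, -1.0]]
force: [0.3, 0.1, -0.4]
width: 0.0006
grasp_force: 0.0
```

Call:
{"method": "jog_arm", "body": {
  "plan": [
    {"gripper": 0, "dx": 3, "dy": 0.8, "dz": 0, "turn": 0},
    {"gripper": 0, "dx": 0, "dy": 0, "dz": 4, "turn": 0},
    {"gripper": 0, "dx": 0, "dy": 0, "dz": 4, "turn": 0},
    {"gripper": 0, "dx": 0, "dy": 0, "dz": 3, "turn": 0},
    {"gripper": 0, "dx": 0, "dy": 0, "dz": 1.5, "turn": 0},
    {"gripper": 0, "dx": 0, "dy": 0, "dz": 0, "turn": 0}
  ]
}}

```text
t: 3.92
position: [0.5042, 0.0866, 0.0856]
ee_rot: [[0.148, 0.989, -0.002], [0.989, -0.148, -0.0], [-0.0, -0.002, -1.0]]
force: [0.8, 0.5, 0.3]
width: 0.0006
grasp_force: 0.0
```

```bash
python3 - <<'E'
from plant import r
import cv2,numpy as np
a=r.snapshot("scene")["color"][:,:,::-1];b=r.snapshot("top")["color"][:,:,::-1]
k=lambda im,x,y,w,h:cv2.resize(im[y:y+h,x:x+w],(395,395),interpolation=cv2.INTER_CUBIC)
cv2.imwrite("pics/c3.png",np.hstack([k(a,195,120,80,80),k(b,180,190,80,80)]))
print(r.read_state()["position"])
E
```

```text
[0.50512636 0.08688004 0.08692834]
```

View pics/c3.png

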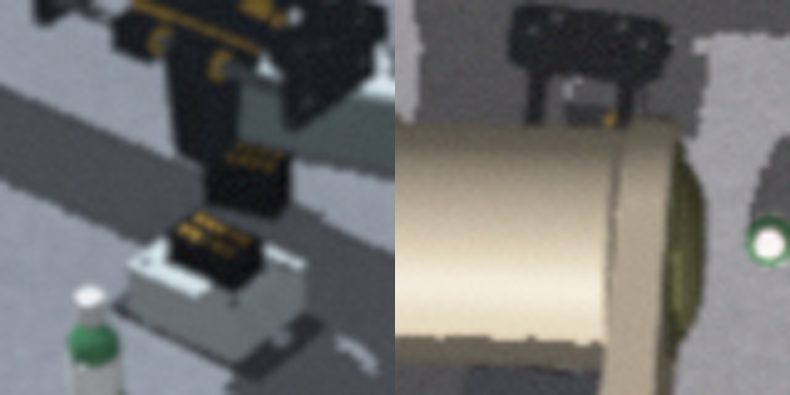

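Left crop: the fingertips at about (205,160) are above the proud housing at (215,230), with nothing else close. I'll nudge y by 3.5 mm and descend slowly, watching the force.

Call:
{"method": "jog_arm", "body": {
  "plan": [
    {"gripper": 0, "dx": 0.35, "dy": 0, "dz": 1, "turn": 0},
    {"gripper": 0, "dx": 0, "dy": 0, "dz": 0.8, "turn": 0},
    {"gripper": 0, "dx": 0, "dy": 0, "dz": 0.2, "turn": 0},
    {"gripper": 0, "dx": 0, "dy": 0, "dz": 0.2, "turn": 0},
    {"gripper": 0, "dx": 0, "dy": 0, "dz": 0.2, "turn": 0},
    {"gripper": 0, "dx": 0, "dy": 0, "dz": 0.2, "turn": 0},
    {"gripper": 0, "dx": 0, "dy": 0, "dz": 0.2, "turn": 0}
  ]
}}

```text
t: 4.9
position: [0.5054, 0.0909, 0.0582]
ee_rot: [[0.147, 0.989, 0.0], [0.989, -0.147, -0.0], [-0.0, 0.0, -1.0]]
force: [0.2, -0.0, -0.4]
width: 0.0006
grasp_force: 0.0
```

Call:
{"method": "jog_arm", "body": {
  "plan": [
    {"gripper": 0, "dx": 0, "dy": 0, "dz": 0.2, "turn": 0},
    {"gripper": 0, "dx": 0, "dy": 0, "dz": 0.2, "turn": 0},
    {"gripper": 0, "dx": 0, "dy": 0, "dz": 0.1, "turn": 0}
  ]
}}

```text
t: 5.28
position: [0.5053, 0.0909, 0.0531]
ee_rot: [[0.147, 0.989, -0.0], [0.989, -0.147, 0.0], [-0.0, -0.0, -1.0]]
force: [0.1, 0.4, 0.3]
width: 0.0007
grasp_force: 0.0
```

```bash
python3 - <<'E'
from plant import r
import cv2,numpy as np
a=r.snapshot("scene")["color"][:,:,::-1]
cv2.imwrite("pics/c4.png",cv2.resize(a[135:205,195:275],(800,700),interpolation=cv2.INTER_CUBIC)[:600])
for i in range(4): r.snapshot("top");s=r.read_state();print(s["position"],s["force"],s["ft_torque"])
E
```

```text
[0.50532804 0.09089654 0.0531566 ] [0.6353594  0.80031706 0.18289704] [-0.03603831 -0.09629346  0.00432738]
[0.50536258 0.09091519 0.05324363] [ 0.04752396 -0.55772831  0.52724074] [-0.02667756 -0.04025723 -0.06181885]
[0.50540353 0.09092175 0.05329979] [-0.92849756  0.09431423  0.50030491] [-0.00041801 -0.0460354   0.02479699]
[0.50539676 0.09089832 0.05329677] [-0.09428652  0.59314335 -0.51919551] [-0.02925824 -0.01945195  0.00889251]
```

View pics/c4.png

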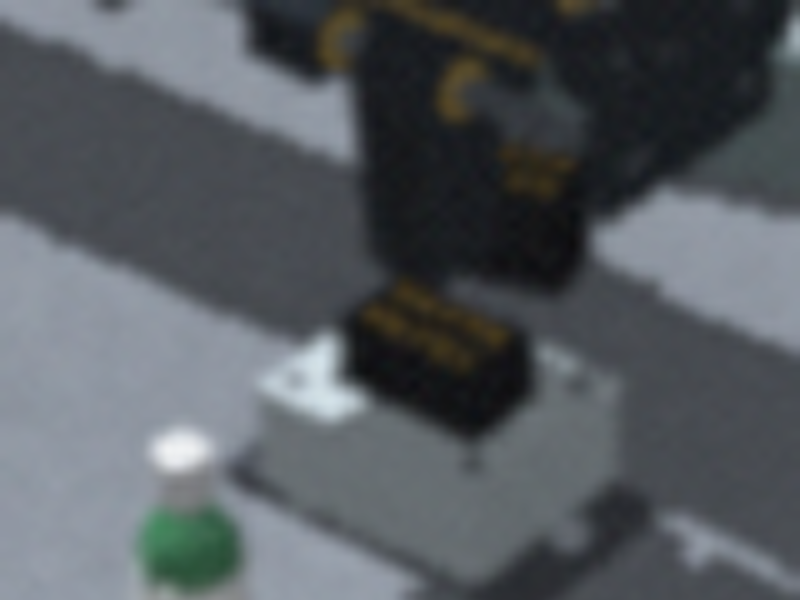

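Here the fingertips at about (420,275) still seem above the housing top at (435,325), although z reads 0.053. I'll project known points into the picture to see which it is.

```bash
python3 - <<'E'
from h import *
from plant import r
s=r.snapshot("scene");t=r.snapshot("top")
P=lambda p:(cv2.projectPoints(np.array([p],float),np.array(s["rvec"],float),np.array(s["tvec"],float),np.array(s["camera_matrix"]),None)[0].ravel())
im=cv2.resize(s["color"][135:205,195:275][:,:,::-1],(800,700),interpolation=cv2.INTER_CUBIC)
C=lambda p:tuple(int(round(q)) for q in ((P(p)[0]+.5-195)*10,(P(p)[1]+.5-135)*10))
a=np.radians(-8.4);X=np.array([np.cos(a),np.sin(a)]);Y=np.array([-X[1],X[0]])
def box(c,l,w,z,col):
    q=[C([*(np.array(c)+i*l/2*X+j*w/2*Y),z]) for i,j in((1,1),(1,-1),(-1,-1),(-1,1))]
    cv2.polylines(im,[np.array(q)],True,col,1)
box((.505,.0905),.076,.060,.04,(0,255,0));box((.505,.0905),.048,.028,.060,(0,255,255))
box((.5054,.0909),.035,.018,.0533,(0,0,255));box((.505,.0905),.048,.028,.053,(255,0,255))
st=r.read_state();print(st["joints"],st["position"],st["force"],P([.5054,.0909,.0533]))
for n in("nest_proud","spare1","vial","oil"): print(n,[(round(q["score"],2),q["rect"]) for q in r.regions_of("scene",n)])
cv2.imwrite("pics/c5.png",im[:600])
E
```

```text
[-3.03064927e+00  2.83763729e+01  9.32773229e+01 -3.00048344e-04
  5.83401484e+01  5.40395438e+00] [0.50536649 0.09090711 0.05331911] [ 0.54029446 -0.46387205  0.01390941] [237.34458834 169.45630502]
nest_proud [(0.89, [215.6, 161.6, 257.4, 196.4]), (0.31, [237.9, 289.2, 272.8, 339.3]), (0.15, [225.3, 161.9, 247.3, 178.7])]
spare1 [(0.85, [184.6, 243.8, 207.2, 265.4])]
vial [(0.65, [209.3, 180.1, 217.0, 201.8])]
oil [(0.65, [333.8, 128.8, 357.5, 179.7]), (0.37, [228.2, 167.4, 248.4, 178.2])]
```

View pics/c5.png

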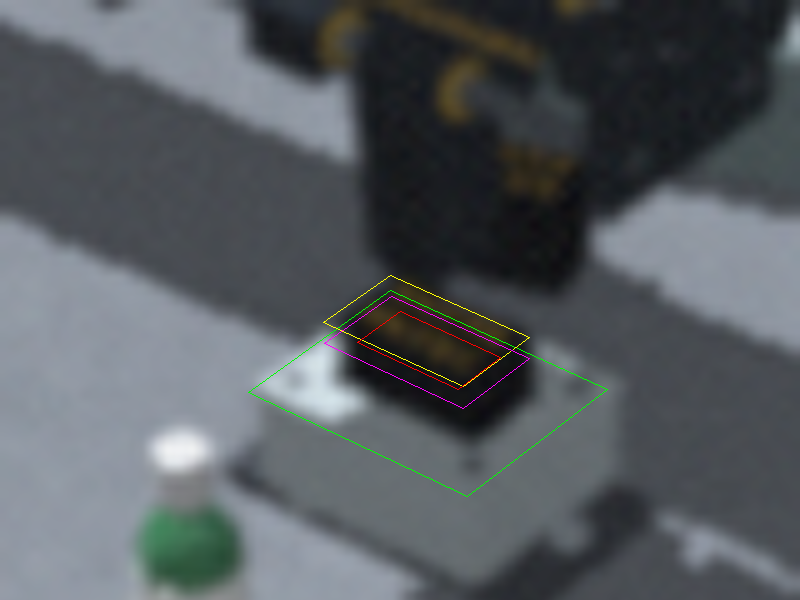

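The tips show about 25 mm above where the pose says, or displaced along the view ray. The top view and the fingers' shadow should settle which.

```bash
python3 - <<'E'
from h import *
from plant import r
t=r.snapshot("top");s=r.snapshot("scene")
print(np.abs(np.array(t["tvec"])-d["top"]["tvec"]).max(),np.abs(np.array(s["tvec"])-d["scene"]["tvec"]).max())
for z in(.06,.12,.15,.2):print(z,onz("top",203.3,195,z),onz("top",235.7,195,z),onz("top",219,191,z))
def crop(im,x,y,w,h): return cv2.resize(im[y:y+h,x:x+w][:,:,::-1].copy(),(395,450),interpolation=cv2.INTER_CUBIC)
# brighten to separate black parts
g=lambda im:(255*(im/255.)**.5).astype(np.uint8)
cv2.imwrite("pics/c6.png",np.hstack([crop(g(t["color"]),180,170,80,91),crop(g(s["color"]),205,105,70,80)]))
E
```

```text
0.0 0.0
0.06 [0.60085757 0.13310881] [0.59826297 0.04865658] [0.61000653 0.09186916]
0.12 [0.59721448 0.12319364] [0.59478388 0.04407937] [0.60578516 0.08456062]
0.15 [0.59539294 0.11823606] [0.59304433 0.04179077] [0.60367448 0.08090636]
0.2 [0.59235704 0.10997342] [0.59014509 0.03797643] [0.60015668 0.07481591]
```

View pics/c6.png

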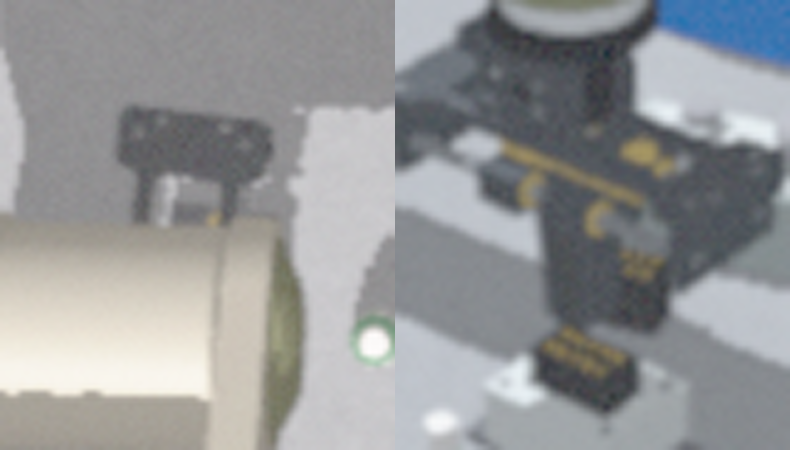

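Laterally the top view agrees with the pose: body edges at (120,140) and (270,140) put the tool at about (0.51, 0.09). So the tips are centred and simply sit higher than z reads. I'll keep descending in small force-checked steps.

Call:
{"method": "jog_arm", "body": {
  "plan": [
    {"gripper": 0, "dx": 0, "dy": 0, "dz": 0.2, "turn": 0},
    {"gripper": 0, "dx": 0, "dy": 0, "dz": 0.2, "turn": 0},
    {"gripper": 0, "dx": 0, "dy": 0, "dz": 0.2, "turn": 0}
  ]
}}

```text
t: 6.3
position: [0.5053, 0.0909, 0.047]
ee_rot: [[0.147, 0.989, -0.0], [0.989, -0.147, 0.0], [-0.0, -0.0, -1.0]]
force: [-0.4, 0.7, -0.5]
width: 0.0005
grasp_force: 0.0
```

Call:
{"method": "jog_arm", "body": {
  "plan": [
    {"gripper": 0, "dx": 0, "dy": 0, "dz": 0.15, "turn": 0},
    {"gripper": 0, "dx": 0, "dy": 0, "dz": 0.15, "turn": 0},
    {"gripper": 0, "dx": 0, "dy": 0, "dz": 0.15, "turn": 0}
  ]
}}

```text
t: 6.68
position: [0.5054, 0.0909, 0.0426]
ee_rot: [[0.147, 0.989, -0.0], [0.989, -0.147, 0.0], [0.0, -0.0, -1.0]]
force: [-0.1, -0.3, 0.4]
width: 0.0006
grasp_force: 0.0
```

```bash
python3 - <<'E'
from h import *
from plant import r
s=r.snapshot("scene");print(r.read_state()["position"],r.read_state()["force"])
g=lambda im:(255*(im/255.)**.5).astype(np.uint8)
cv2.imwrite("pics/c7.png",cv2.resize(g(s["color"])[130:190,205:275][:,:,::-1].copy(),(700,600),interpolation=cv2.INTER_CUBIC))
E
```

```text
[0.50527439 0.09089931 0.04249154] [ 0.77164041 -0.66025326  0.18282085]
```

View pics/c7.png

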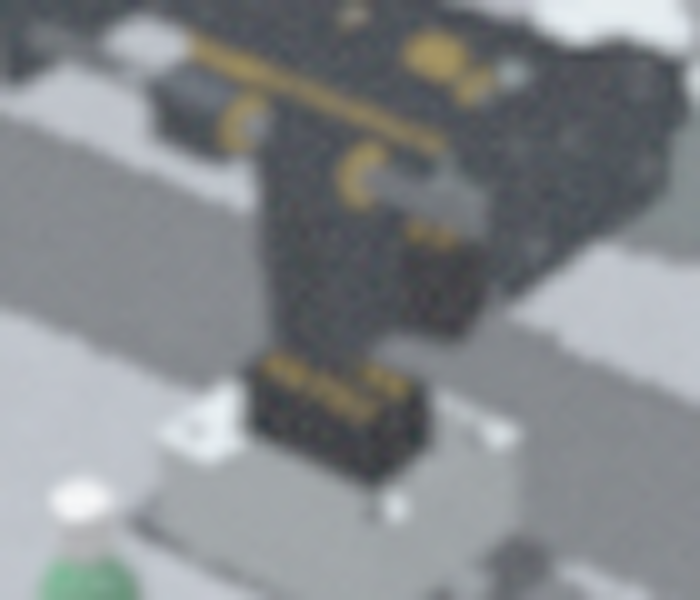

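The tips at about (330,365) now hide part of the housing's back pin row, so they are above its top face and close to it. The z offset is confirmed, so I'll continue by force.

Call:
{"method": "jog_arm", "body": {
  "plan": [
    {"gripper": 0, "dx": 0, "dy": 0, "dz": 0.15, "turn": 0},
    {"gripper": 0, "dx": 0, "dy": 0, "dz": 0.15, "turn": 0},
    {"gripper": 0, "dx": 0, "dy": 0, "dz": 0.15, "turn": 0}
  ]
}}

```text
t: 7.1
position: [0.5053, 0.0909, 0.0382]
ee_rot: [[0.147, 0.989, 0.0], [0.989, -0.147, -0.0], [-0.0, 0.0, -1.0]]
force: [0.4, 0.1, -0.7]
width: 0.0007
grasp_force: 0.0
```

Call:
{"method": "jog_arm", "body": {
  "plan": [
    {"gripper": 0, "dx": 0, "dy": 0, "dz": 0.15, "turn": 0},
    {"gripper": 0, "dx": 0, "dy": 0, "dz": 0.15, "turn": 0}
  ]
}}

```text
t: 7.35
position: [0.5054, 0.0909, 0.0351]
ee_rot: [[0.147, 0.989, -0.0], [0.989, -0.147, 0.0], [0.0, -0.0, -1.0]]
force: [-0.0, 0.7, 0.6]
width: 0.0005
grasp_force: 0.0
```

Call:
{"method": "jog_arm", "body": {
  "plan": [
    {"gripper": 0, "dx": 0, "dy": 0, "dz": 0.15, "turn": 0},
    {"gripper": 0, "dx": 0, "dy": 0, "dz": 0.15, "turn": 0}
  ]
}}

```text
t: 7.6
position: [0.5054, 0.0909, 0.0321]
ee_rot: [[0.147, 0.989, 0.0], [0.989, -0.147, -0.0], [-0.0, 0.0, -1.0]]
force: [0.2, 0.7, -0.1]
width: 0.0
grasp_force: 0.0
```

Call:
{"method": "jog_arm", "body": {
  "plan": [
    {"gripper": 0, "dx": 0, "dy": 0, "dz": 0.15, "turn": 0},
    {"gripper": 0, "dx": 0, "dy": 0, "dz": 0.1, "turn": 0}
  ]
}}

```text
t: 7.85
position: [0.5054, 0.0909, 0.0299]
ee_rot: [[0.147, 0.989, 0.0], [0.989, -0.147, -0.0], [0.0, 0.0, -1.0]]
force: [-1.0, -0.6, 3.7]
width: 0.0004
grasp_force: 1.9
```

Call:
{"method": "jog_arm", "body": {
  "plan": [
    {"gripper": 0, "dx": 0, "dy": 0, "dz": 0.1, "turn": 0},
    {"gripper": 0, "dx": 0, "dy": 0, "dz": 0.1, "turn": 0}
  ]
}}

```text
t: 8.1
position: [0.5054, 0.0909, 0.0278]
ee_rot: [[0.147, 0.989, 0.0], [0.989, -0.147, -0.0], [0.0, 0.0, -1.0]]
force: [-0.7, 0.2, 3.4]
width: 0.0002
grasp_force: 1.9
```

Contact came at z ≈ 0.030 with a steady 4 N, so the housing is sliding. I'll continue to its stop, expected near z ≈ 0.016.

Call:
{"method": "jog_arm", "body": {
  "plan": [
    {"gripper": 0, "dx": 0, "dy": 0, "dz": 0.15, "turn": 0},
    {"gripper": 0, "dx": 0, "dy": 0, "dz": 0.15, "turn": 0},
    {"gripper": 0, "dx": 0, "dy": 0, "dz": 0.15, "turn": 0},
    {"gripper": 0, "dx": 0, "dy": 0, "dz": 0.15, "turn": 0}
  ]
}}

```text
t: 8.6
position: [0.5054, 0.0909, 0.0217]
ee_rot: [[0.147, 0.989, 0.0], [0.989, -0.147, 0.0], [0.0, 0.0, -1.0]]
force: [-1.0, 0.1, 4.1]
width: 0.0002
grasp_force: 2.0
```

Call:
{"method": "jog_arm", "body": {
  "plan": [
    {"gripper": 0, "dx": 0, "dy": 0, "dz": 0.1, "turn": 0},
    {"gripper": 0, "dx": 0, "dy": 0, "dz": 0.1, "turn": 0}
  ]
}}

```text
t: 8.85
position: [0.5054, 0.0909, 0.0197]
ee_rot: [[0.147, 0.989, 0.0], [0.989, -0.147, -0.0], [-0.0, 0.0, -1.0]]
force: [-0.3, -0.4, 4.1]
width: 0.0009
grasp_force: 1.9
```

Call:
{"method": "jog_arm", "body": {
  "plan": [
    {"gripper": 0, "dx": 0, "dy": 0, "dz": 0.1, "turn": 0}
  ]
}}

```text
t: 8.98
position: [0.5055, 0.0909, 0.0189]
ee_rot: [[0.147, 0.989, 0.0], [0.989, -0.147, -0.0], [0.0, 0.0, -1.0]]
force: [-2.4, -0.7, 14.5]
width: 0.0008
grasp_force: 7.4
```

Call:
{"method": "jog_arm", "body": {
  "plan": [
    {"gripper": 0, "dx": 0, "dy": 0, "dz": 0.1, "turn": 0}
  ]
}}

```text
t: 9.1
position: [0.5055, 0.0909, 0.0187]
ee_rot: [[0.147, 0.989, 0.001], [0.989, -0.147, -0.0], [-0.0, 0.001, -1.0]]
force: [-6.1, -0.9, 24.5]
width: 0.0003
grasp_force: 11.8
```

The housing is at its stop (24 N at z = 0.0187), which sets the z offset at about 27 mm. Now I'll dwell briefly, rise and move over to the dome.

Call:
{"method": "jog_arm", "body": {
  "plan": [
    {"gripper": 0, "dx": 0, "dy": 0, "dz": -0.05, "turn": 0},
    {"gripper": 0, "dx": 0, "dy": 0, "dz": -0.05, "turn": 0},
    {"gripper": 0, "dx": 0, "dy": 0, "dz": -1, "turn": 0},
    {"gripper": 0, "dx": 0, "dy": 0, "dz": -3, "turn": 0},
    {"gripper": 0, "dx": 0, "dy": 0, "dz": -4, "turn": 0},
    {"gripper": 0, "dx": 0, "dy": 0, "dz": -3, "turn": 0},
    {"gripper": 0, "dx": 0, "dy": 0, "dz": -1, "turn": 0}
  ]
}}

```text
t: 9.98
position: [0.5059, 0.0909, 0.1404]
ee_rot: [[0.147, 0.989, 0.003], [0.989, -0.147, -0.0], [0.0, 0.003, -1.0]]
force: [-1.0, -0.1, -0.1]
width: 0.0004
grasp_force: 0.0
```

Call:
{"method": "jog_arm", "body": {
  "plan": [
    {"gripper": 0, "dx": 4, "dy": -0.4, "dz": 0, "turn": 0},
    {"gripper": 0, "dx": 4, "dy": -0.4, "dz": 0, "turn": 0},
    {"gripper": 0, "dx": 4, "dy": -0.4, "dz": 0, "turn": 0},
    {"gripper": 0, "dx": 4, "dy": -0.4, "dz": 0, "turn": 0},
    {"gripper": 0, "dx": 4, "dy": -0.4, "dz": 0, "turn": 0},
    {"gripper": 0, "dx": 1.7, "dy": -0.2, "dz": 0, "turn": 0},
    {"gripper": 0, "dx": 0, "dy": 0, "dz": 0, "turn": 0},
    {"gripper": 0, "dx": 0, "dy": 0, "dz": 0, "turn": 0}
  ]
}}

```text
t: 10.98
position: [0.5155, 0.3076, 0.1385]
ee_rot: [[0.148, 0.989, -0.001], [0.989, -0.148, -0.001], [-0.001, -0.001, -1.0]]
force: [0.1, -0.2, -0.3]
width: 0.0004
grasp_force: 0.0
```

```bash
python3 - <<'E'
from h import *
from plant import r
s=r.snapshot("scene");t=r.snapshot("top");print(r.read_state()["position"],r.read_state()["force"])
g=lambda im:(255*(im/255.)**.6).astype(np.uint8)
k=lambda im,x,y,w,h:cv2.resize(g(im)[y:y+h,x:x+w][:,:,::-1].copy(),(395,500),interpolation=cv2.INTER_CUBIC)
cv2.imwrite("pics/c8.png",np.hstack([k(s["color"],215,85,90,114),k(t["color"],110,160,130,164)]))
E
```

```text
[0.51562245 0.30761004 0.13881134] [-0.04990683  0.30836467  0.78991304]
```

View pics/c8.png

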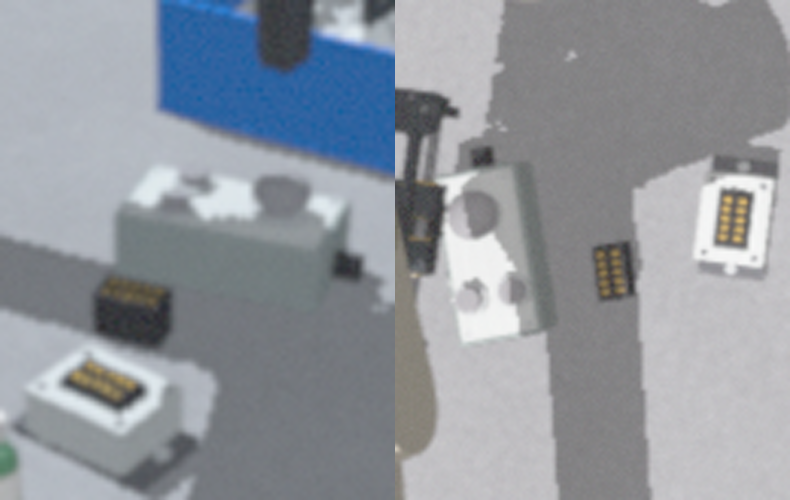

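The housing is now flush in its nest at (105,380). The fingertips at (285,65) line up above the dome at (282,195), and the spare and buttons are undisturbed. Next I'll press the dome.

Call:
{"method": "jog_arm", "body": {
  "plan": [
    {"gripper": 0, "dx": 0.1, "dy": 0, "dz": 3, "turn": 0},
    {"gripper": 0, "dx": 0, "dy": 0, "dz": 3, "turn": 0},
    {"gripper": 0, "dx": 0, "dy": 0, "dz": 1, "turn": 0},
    {"gripper": 0, "dx": 0, "dy": 0, "dz": 0.5, "turn": 0},
    {"gripper": 0, "dx": 0, "dy": 0, "dz": 0.2, "turn": 0},
    {"gripper": 0, "dx": 0, "dy": 0, "dz": 0.2, "turn": 0},
    {"gripper": 0, "dx": 0, "dy": 0, "dz": 0.2, "turn": 0}
  ]
}}

```text
t: 11.95
position: [0.5158, 0.3099, 0.0581]
ee_rot: [[0.147, 0.989, 0.001], [0.989, -0.147, 0.0], [0.0, 0.001, -1.0]]
force: [0.4, -0.6, 0.4]
width: 0.0005
grasp_force: 0.0
```

Call:
{"method": "jog_arm", "body": {
  "plan": [
    {"gripper": 0, "dx": 0, "dy": 0, "dz": 0.15, "turn": 0},
    {"gripper": 0, "dx": 0, "dy": 0, "dz": 0.15, "turn": 0}
  ]
}}

```text
t: 12.2
position: [0.5156, 0.3098, 0.0547]
ee_rot: [[0.147, 0.989, 0.0], [0.989, -0.147, 0.0], [0.0, 0.0, -1.0]]
force: [-0.1, -0.3, 0.6]
width: 0.0005
grasp_force: 0.0
```

Call:
{"method": "jog_arm", "body": {
  "plan": [
    {"gripper": 0, "dx": 0, "dy": 0, "dz": 0.15, "turn": 0},
    {"gripper": 0, "dx": 0, "dy": 0, "dz": 0.15, "turn": 0}
  ]
}}

```text
t: 12.45
position: [0.5156, 0.3098, 0.0518]
ee_rot: [[0.147, 0.989, 0.0], [0.989, -0.147, 0.0], [0.0, 0.0, -1.0]]
force: [-0.4, 1.2, 1.6]
width: -0.0
grasp_force: 0.9
```

Contact came at about 0.053, as predicted. Continuing to the bottom.

Call:
{"method": "jog_arm", "body": {
  "plan": [
    {"gripper": 0, "dx": 0, "dy": 0, "dz": 0.2, "turn": 0},
    {"gripper": 0, "dx": 0, "dy": 0, "dz": 0.2, "turn": 0}
  ]
}}

```text
t: 12.7
position: [0.5156, 0.3098, 0.0479]
ee_rot: [[0.147, 0.989, 0.0], [0.989, -0.147, 0.0], [0.0, 0.0, -1.0]]
force: [-1.5, 0.6, 2.9]
width: 0.0004
grasp_force: 1.7
```

Call:
{"method": "jog_arm", "body": {
  "plan": [
    {"gripper": 0, "dx": 0, "dy": 0, "dz": 0.1, "turn": 0}
  ]
}}

```text
t: 12.82
position: [0.5156, 0.3098, 0.0468]
ee_rot: [[0.147, 0.989, 0.0], [0.989, -0.147, 0.0], [0.0, 0.0, -1.0]]
force: [-0.8, 0.2, 3.9]
width: 0.0005
grasp_force: 1.9
```

Call:
{"method": "jog_arm", "body": {
  "plan": [
    {"gripper": 0, "dx": 0, "dy": 0, "dz": 0.1, "turn": 0}
  ]
}}

```text
t: 12.95
position: [0.5156, 0.3098, 0.0458]
ee_rot: [[0.147, 0.989, 0.0], [0.989, -0.147, 0.0], [0.0, 0.0, -1.0]]
force: [-1.7, -0.3, 4.1]
width: 0.0003
grasp_force: 2.0
```

Call:
{"method": "jog_arm", "body": {
  "plan": [
    {"gripper": 0, "dx": 0, "dy": 0, "dz": 0.08, "turn": 0}
  ]
}}

```text
t: 13.08
position: [0.5157, 0.3099, 0.0455]
ee_rot: [[0.147, 0.989, 0.001], [0.989, -0.147, 0.0], [0.0, 0.0, -1.0]]
force: [-3.6, -1.0, 12.5]
width: 0.0006
grasp_force: 5.9
```

Call:
{"method": "jog_arm", "body": {
  "plan": [
    {"gripper": 0, "dx": 0, "dy": 0, "dz": 0, "turn": 0}
  ]
}}

```text
t: 13.2
position: [0.5157, 0.3098, 0.0456]
ee_rot: [[0.147, 0.989, 0.001], [0.989, -0.147, 0.0], [0.0, 0.001, -1.0]]
force: [-3.0, -0.6, 8.4]
width: 0.0008
grasp_force: 4.2
```

The button is on its bottom stop. Releasing it and retreating upward.

Call:
{"method": "jog_arm", "body": {
  "plan": [
    {"gripper": 0, "dx": 0, "dy": 0, "dz": -0.5, "turn": 0},
    {"gripper": 0, "dx": 0, "dy": 0, "dz": -1.5, "turn": 0},
    {"gripper": 0, "dx": 0, "dy": 0, "dz": -3, "turn": 0},
    {"gripper": 0, "dx": 0, "dy": 0, "dz": -3, "turn": 0},
    {"gripper": 0, "dx": 0, "dy": 0, "dz": -1, "turn": 0},
    {"gripper": 0, "dx": 0, "dy": 0, "dz": 0, "turn": 0},
    {"gripper": 0, "dx": 0, "dy": 0, "dz": 0, "turn": 0}
  ]
}}

```text
t: 14.08
position: [0.5151, 0.3096, 0.1337]
ee_rot: [[0.147, 0.989, -0.002], [0.989, -0.147, -0.001], [-0.001, -0.002, -1.0]]
force: [0.2, 0.5, -0.1]
width: 0.0006
grasp_force: 0.0
```

```bash
python3 -c "
from plant import r
s=r.read_state();print(s['position'],s['force']);print(r.hand_in())"
```

```text
[0.51505434 0.30956831 0.1337221 ] [ 0.22773676  0.47718359 -0.12618857]
the job is handed in; nothing more can be done
None
```

I pushed the proud housing to its stop, then pressed the domed button to its stop and released it (forces stayed near 25 N or less); the job was handed in at about 14 s, no verdict was returned, and I took no picture after the button press.

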